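# Torque the filter fitting with a break-over wrench

### The arm

A 6-joint arm with a two-finger parallel gripper is mounted at the origin on the work surface. World frame = base frame: x ahead of the robot, y to its left, z up, the work surface at z = 0. Lengths are in m, angles in degrees, forces in N, time in s.
With the tool pointing down it reaches from about 0.375 to 0.9 m from the base axis. Payload 3.1 kg.
Tool frame: the origin (TCP) lies on the centre line of the jaws, within the pads' length; the fingertips stand 25 mm ahead of it and the grasp point (between the pads) lies 6 mm ahead of it; z points along the fingers, y is the line along which they close (so a half turn about z gives the same grasp; the last joint's range is limited). The gripper opens to 87 mm and grips with 3 to 60 N. Pads are 19 mm wide; open, the fingers measure 117 mm over their backs; the gripper's body (75 mm by 190 mm) begins 51 mm behind the grasp point.
Start: joints at [-83.394, 30.224, 82.088, -0, 67.689, -10.227], TCP at [0.181, -0.598, 0.248] pointing down, gripper open.
Joint ranges: [-176.69, 176.69], [-43.24, 126.21], [12.49, 139.97], [-82, 262], [0, 151.66], [-163.58, 163.58]. Speed limits (degrees/s): [159.86, 159.86, 180, 180, 180, 180].

### API

Orientations are given as a 3x3 rotation matrix whose columns are the frame's x, y, z axes.
In Python, from rig import * gives the robot as it stands.
- The arm moves only by the tool step_arm, never from a script. Its argument "steps" is a list of rows, each a list of 7 numbers: the shift along the tool's x, y, z normalised to -1 to 1, where 1 is 0.3 m, then the turn, a rotation vector about the tool's x, y, z normalised to -1 to 1, where 1 is 45 degrees, then the gripper's target within -1 to 1 (shut at 1, half-way at 0, fully open at -1). A call has 1 to 8 rows; each row is the pose to reach, as a shift and turn from the pose commanded when the call began, along the tool's axes at that moment; what a row does not reach only later rows make up. A row lasts 1/12 s, in which the tool goes at most 41.7 mm and 7.16 degrees, less where a joint would pass 70% of its speed; a pose out of reach is approached as far as the arm can. A call with a number of a shift or a turn outside -1 to 1 is refused whole. A call with a gripper value outside its range is refused whole. The fingers move at their own pace and stop on an object; the grip force is fixed at half the most. Time passes only in rows, so rows that repeat a pose let the fingers close. It gives the time, the measured TCP pose, the force, the opening and the grip force at its end, in the units of the state.
- read_state(): the state, without advancing time (a new reading comes with each control period).
- capture(name): name is "scene" or "top" or "wrist"; returns a dict with "image" (480x640x3 uint8, red, green, blue), "vertical_fov" (degrees; the focal length in pixels is half the picture's height over the tangent of half this angle, whatever the lens; pixels are square), "cx", "cy" (the principal point, pixels), "world_from_camera" (4x4, takes a point from camera to world coordinates); the wrist camera has in their place "T_tool_cam" (4x4, takes a point from camera to tool coordinates, whose origin is the TCP and whose axes are the flange's). Camera axes: x right, y down, z forward; pixel columns grow to the right and rows downward; lengths in m; the calibration is good to about 2 mm. A picture is of the moment at which its call begins: read the wrist's pose just before it. There is no depth.
- hand_in(): hands the job in; it is judged then, once.
The state is a dict: "time_s": time; "joint_positions": joint angles; "qvel": joint speeds; "tau": joint torques, N m; "position": TCP position; "tcp_rot": TCP orientation; "force": force on the tool from outside, world axes, zero at the start; "moment": the same for the moment, N m; "opening": opening from 0.0 (shut) to 1.0 (fully open); "grasp_force": force on a finger pad.
Only numpy, scipy, OpenCV 4.12 (cv2) and the standard library are available. Lean on these libraries where they do the work, as an engineer would, in place of code of your own. Each camera call takes 0.05 s, during which the arm holds its last target. There are 200 camera calls.

### The job

Pick up the break-over torque wrench and push its open jaws fully onto the two flats of the large brass fitting on the aluminium housing, wrench lying flat on the lid and its handle over the lid, still straight. Turn the fitting clockwise with it until the fitting is tight and the handle then gives and bends at its joint by about 15 degrees (never past 25), stop there, and leave the bent wrench sitting on the fitting as proof that it was torqued. Leave the other things on the bench where they are.

Things in the scene. Friction and masses are not known exactly. Their poses are not given: they have to be found in the camera images.
- fitting_mid (a point): Large brass fitting on the lid: rounded block 41 mm long, two parallel flats 28 mm apart and 32 mm long, 14 mm high; round cap on top (27 mm across) to 28 mm above the lid. Point: on its vertical turning axis, 6 mm above the lid; x runs along the flats and turns with it, z up. The wrench fits with its x along this x, so that its handle points to this -x, over the lid, to the robot's right.
- fitting (a joint): Angle of the fitting in rad, growing clockwise seen from above; it starts between 0.45 and 0.75, turns with light friction (0.15 N m) and comes to a hard stop, tight, at 1.2.
- jaw (a point): Open steel jaws of the torque wrench (0.34 kg, 260 mm long, flat underside). Point: middle of the mouth, 6 mm above the underside; x points out of the mouth, away from the handle, z up. Mouth 31.5 mm wide between prongs 11 mm wide, 12 mm high; flared tips end 34 mm ahead, closed end 22 mm behind the point. Fully on, the point is within 3 mm of the fitting's axis.
- grip (a point): Black bar grip of the wrench's handle: 135 mm long, 24 wide, 26 high, underside level with the wrench's underside. Point: its centre, 13 mm up, 157.5 mm straight behind the jaw point while unbent; x runs along the grip towards the jaws. The wrench balances about 60 mm from this point towards the jaws; the grip ends 67 mm from it. Holding it 40 mm from this point towards the jaws works.
- handle (a joint): Bend of the wrench's break-over joint in rad, 0 straight. Vertical pivot 50 mm behind the jaw point, 107.5 mm from the grip point. Bends only clockwise from above relative to the jaws, when 0.6 N m is passed (4 to 6 N sideways on the grip), then goes on bending at that steady torque and stays bent where left. Stop at 1.2.
- housing: Flat aluminium housing, fixed to the table: 280 (x) x 340 (y) x 44 mm high (the lid), origin at the centre of its underside. The large fitting's axis is at x 30, y 110 mm in its frame. Two smaller round capped ports, 22 mm across and 18 mm high, at (95, 128) and (-85, 128) mm are not to be worked on.
- spanner: Bystander: plain one-piece steel open-end spanner, 150 mm long, on the table beyond the torque wrench; not to be used.
- spool: Bystander: solder spool, 54 mm across, 46 mm high, standing upright to the robot's right.
- flux: Bystander: small clear bottle, 40 mm across, 90 mm high, standing to the robot's right.
- driver: Bystander: screwdriver, 170 mm long, lying just beyond the housing.
- cleaner: Bystander: round open dark steel tin, 72 mm across, 35 mm high, to the robot's left of the housing.
- tray: Bystander: flat black divided parts tray 130 x 170 x 30 mm, to the robot's left of the housing.
- wrench: The torque wrench's head as a body (same axes as the jaw point, origin 6 mm below it, on its underside).

How it is judged:
By the outcome, as a careful person would: the job done as asked, in the order asked, and still so for the second after the job is handed in, with the robot touching nothing.
It also fails if it takes over 64 s, if anything falls off the work surface, if the arm or the gripper's body presses on something with over 40 N, if the wrist force passes 120 N, or if a joint passes its speed limit or range.

## Working session

There is one attempt and no reset: what is moved stays moved. The work goes in short steps, Python scripts to look and compute and a tool call to move; the robot and the scene stay as the last step left them, time stands still between calls to the robot, and variables do not carry over. Pictures are saved under pics/ and viewed, at most 10 in all, crops included, and the job is handed in when it is done.

Besides the shell and the picture viewer there is one more tool, called after "Request:" as a command line: name --pt "numbers of a row" for each row, then --argument value for the rest. step_arm: Moves the arm, as the interface text tells. Scaled input: -1 to 1 covers 0.3 m each way for a shift and 45 degrees each way for a turn. Its arguments: {"type":"object","properties":{"steps":{"type":"array"}},"required":["steps"]}

```bash
mkdir -p pics; cat > h.py <<'E'
from rig import *
import numpy as np, cv2
def snap(cam,fn):
    s=read_state(); c=capture(cam)
    cv2.imwrite('pics/'+fn,c['image'][:,:,::-1])
    T=c.get('world_from_camera')
    if T is None:
        W=np.eye(4);W[:3,:3]=np.array(s['tcp_rot']);W[:3,3]=s['position'];T=W@np.array(c['T_tool_cam'])
    np.savez('pics/'+fn+'.npz',T=T,f=240/np.tan(np.radians(c['vertical_fov']/2)),cx=c['cx'],cy=c['cy'])
    return c
def px(fn,u,v,z):
    d=np.load('pics/'+fn+'.npz');T=d['T']
    r=T[:3,:3]@np.array([(u-d['cx'])/d['f'],(v-d['cy'])/d['f'],1]);o=T[:3,3]
    return o+r*(z-o[2])/r[2]
def proj(fn,p):
    d=np.load('pics/'+fn+'.npz');q=np.linalg.inv(d['T'])@np.append(p,1)
    return q[:2]/q[2]*d['f']+[d['cx'],d['cy']]
E
python3 - <<'E'
from h import *
for c in('top','scene'): snap(c,c+'0.png')
s=read_state();print(s['time_s'],s['position'],s['tcp_rot'])
E
```

```text
0.1 [ 0.18095533 -0.59758878  0.24666391] [[ 9.57159422e-01  2.89561389e-01 -2.09318113e-04]
 [ 2.89561232e-01 -9.57157487e-01  1.95931025e-03]
 [ 3.66990198e-04 -1.93598268e-03 -9.99998059e-01]]
```

View pics/top0.png

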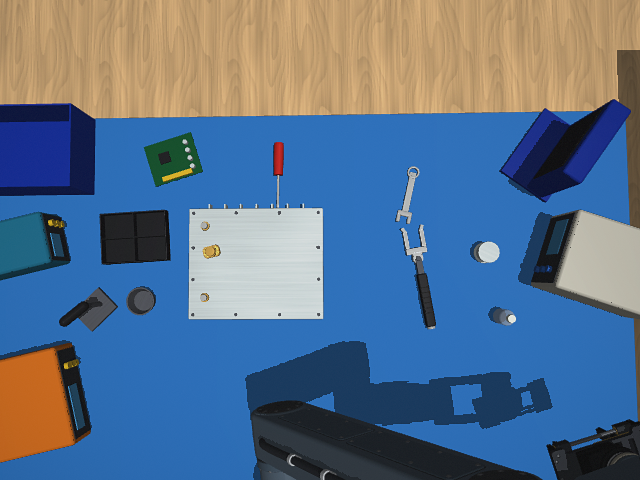

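View pics/scene0.png

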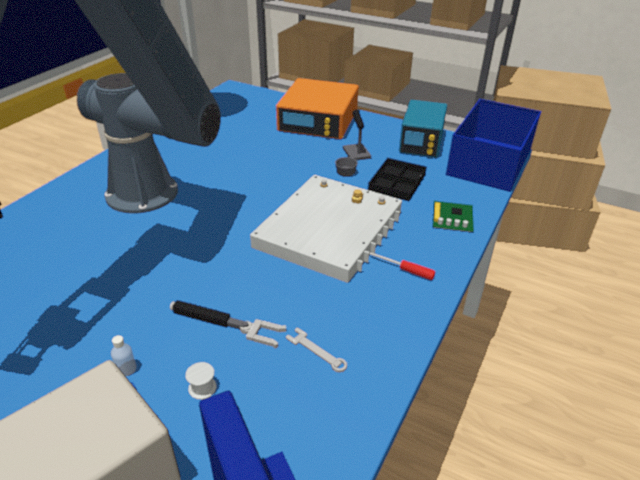

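The top view shows the wrench at about (420,280), jaws up at (414,240), with the grip from (419,273) to (431,327). The housing spans (189,208)–(323,319) and the fitting is at (211,252). I'll enlarge both.

```bash
python3 - <<'E'
from h import *
im=cv2.imread('pics/top0.png')
a=cv2.resize(im[220:335,380:450],None,fx=5,fy=5,interpolation=cv2.INTER_CUBIC)
b=cv2.resize(im[200:325,183:263],None,fx=4.6,fy=4.6,interpolation=cv2.INTER_CUBIC)
b=b[:575]
cv2.imwrite('pics/c1.png',np.hstack([a,b[:575]]))
for n,p in dict(grip=(425,300,.02),gripf=(419,275,.026),gripb=(431.5,327,.026),tipL=(404.5,229,.012),tipR=(424,226,.012),hTL=(189.5,209,.044),hTR=(323,208.5,.044),hBL=(189.5,318.5,.044),hBR=(323,318.5,.044),fit=(211,252,.072)).items(): print(n,px('top0.png',*p).round(4))
E
```

```text
grip [ 0.4704 -0.3178  0.02  ]
gripf [ 0.5337 -0.3028  0.026 ]
gripb [ 0.403  -0.3317  0.026 ]
tipL [ 0.6519 -0.2702  0.012 ]
tipR [ 0.6591 -0.3202  0.012 ]
hTL [0.705  0.2773 0.044 ]
hTR [ 0.7029 -0.0615  0.044 ]
hBL [0.4288 0.2757 0.044 ]
hBR [ 0.427  -0.0593  0.044 ]
fit [0.5941 0.2162 0.072 ]
```

View pics/c1.png

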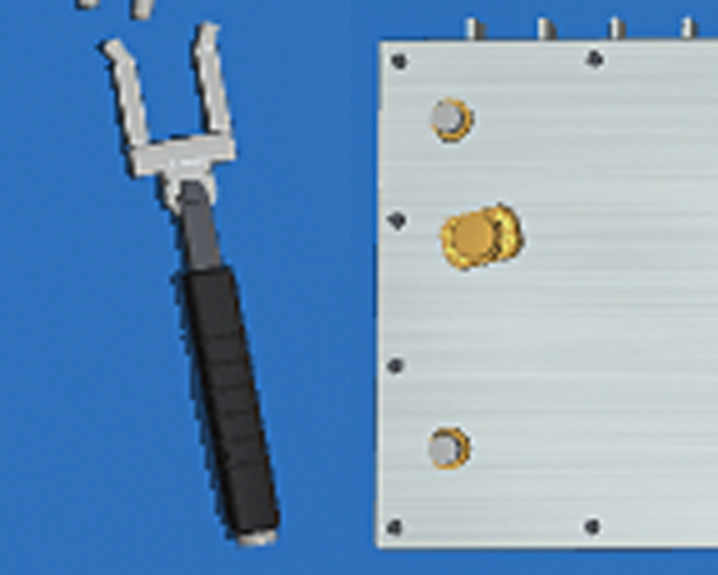

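Request:
step_arm --pt "0.933 -0.43 0.117 0 0 0.095 -1" --pt "0.933 -0.43 0.117 0 0 0.095 -1" --pt "0.933 -0.43 0.117 0 0 0.095 -1" --pt "0.933 -0.43 0.117 0 0 0.095 -1" --pt "0.933 -0.43 0.117 0 0 0.095 -1" --pt "0.933 -0.43 0.117 0 0 0.095 -1" --pt "0.933 -0.43 0.117 0 0 0.095 -1" --pt "0.933 -0.43 0.117 0 0 0.095 -1"

```text
time_s: 0.77
position: [0.414, -0.3892, 0.2115]
tcp_rot: [[0.975, 0.221, -0.0], [0.221, -0.975, 0.004], [0.0, -0.004, -1.0]]
force: [-0.0, -0.4, -0.1]
opening: 0.996
grasp_force: 0.0
```

```bash
cat >> h.py <<'E'
def togo(p,yaw=None,s=None):
    s=s or read_state();R=np.array(s['tcp_rot']);d=R.T@(np.array(p)-s['position'])
    y=np.degrees(np.arctan2(R[1,0],R[0,0]))
    print('t',round(s['time_s'],2),'pos',np.round(s['position'],4),'yaw',y.round(2),'tilt',R[:2,2].round(4),'F',np.round(s['force'],1),'M',np.round(s['moment'],2),'open',round(s['opening'],3),'gf',s['grasp_force'])
    print('shift',(d/.3).round(3),'turnz',None if yaw is None else round((y-yaw)/45,3),'rows',np.linalg.norm(d)/.0417)
E
python3 -c "
from h import *
togo([.5075,-.3087,.2],12.5)"
```

```text
t 0.77 pos [ 0.414  -0.3892  0.2115] yaw 12.74 tilt [-0.0003  0.0036] F [-0.  -0.4 -0.1] M [ 0.03  0.03 -0.01] open 0.996 gf 0.0
shift [ 0.363 -0.193  0.039] turnz 0.005 rows 2.972159121079492
```

Request:
step_arm --pt "0.36 -0.19 0.04 0 0 0 -1" --pt "0.36 -0.19 0.04 0 0 0 -1" --pt "0.36 -0.19 0.04 0 0 0 -1" --pt "0.36 -0.19 0.04 0 0 0 -1" --pt "0.36 -0.19 0.04 0 0 0 -1"

```text
time_s: 1.18
position: [0.5056, -0.3124, 0.1997]
tcp_rot: [[0.975, 0.222, -0.001], [0.222, -0.975, 0.001], [-0.001, -0.001, -1.0]]
force: [0.1, -1.1, 0.1]
opening: 1.001
grasp_force: 0.0
```

```bash
python3 -c "
from h import *
snap('wrist','w1.png')
togo([.5075,-.3087,.014],12.5)
for p in [(.5337,-.3028,.026),(.403,-.3317,.026),(.5075,-.3087,.026)]: print(proj('w1.png',p))"
```

```text
t 1.23 pos [ 0.5047 -0.3137  0.1999] yaw 12.69 tilt [-0.0013  0.0004] F [ 0.8  0.4 -0.3] M [-0.05 -0.   -0.01] open 1.0 gf 0.0
shift [ 0.013 -0.014  0.62 ] turnz 0.004 rows 4.460613296764951
[313.87851518 193.93444811]
[313.24924765 337.38698499]
[313.8632204  225.62520508]
```

View pics/w1.png

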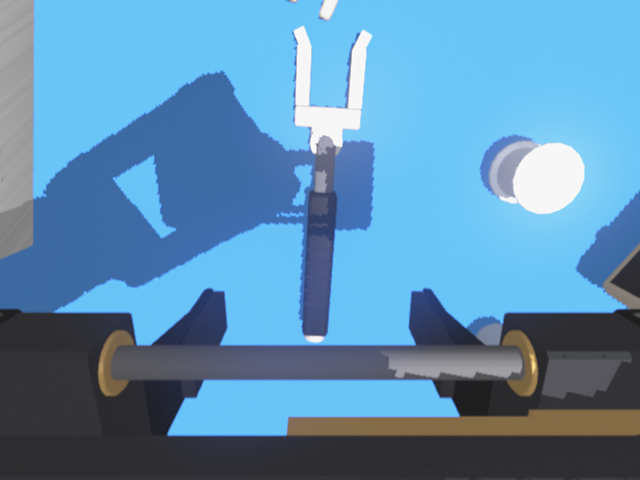

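The wrist view shows the grip's top running from front (322,194) to back (315,337), with the prong tips at (300,31) and (367,36).

```bash
python3 -c "
from h import *
f=px('w1.png',322.5,194,.026);b=px('w1.png',315,335,.026)
t=(px('w1.png',300,31,.012)+px('w1.png',367,36,.012))/2; r=(px('w1.png',297,115,.012)+px('w1.png',359,118,.012))/2
print(f,b,t,r)
for q in(f-b,t-f,t-b): print(np.degrees(np.arctan2(q[1],q[0])), np.linalg.norm(q[:2]))
u=(t-b)[:2];u/=np.linalg.norm(u);g=(f[:2]-u*27.5e-3); print(g,np.degrees(np.arctan2(u[1],u[0])))
togo([*g,.012],np.degrees(np.arctan2(u[1],u[0])))"
```

```text
[ 0.5352271  -0.30971182  0.026     ] [ 0.40581203 -0.33272772  0.026     ] [ 0.65433643 -0.29076172  0.012     ] [ 0.59523169 -0.3004856   0.012     ]
10.08436418290281 0.13144577262331342
9.039897302000236 0.12060737642437194
9.584587630680346 0.25204269849090577
[ 0.50811097 -0.31429066] 9.584587630680348
t 1.23 pos [ 0.5047 -0.3137  0.1999] yaw 12.69 tilt [-0.0013  0.0004] F [ 0.8  0.4 -0.3] M [-0.05 -0.   -0.01] open 1.0 gf 0.0
shift [0.011 0.005 0.626] turnz 0.069 rows 4.507215957684905
```

Request:
step_arm --pt "0.011 0.005 0.57 0 0 0.07 -1" --pt "0.011 0.005 0.57 0 0 0.07 -1" --pt "0.011 0.005 0.57 0 0 0.07 -1" --pt "0.011 0.005 0.57 0 0 0.07 -1" --pt "0.011 0.005 0.57 0 0 0.07 -1" --pt "0.011 0.005 0.57 0 0 0.07 -1" --pt "0.011 0.005 0.57 0 0 0.07 -1"

```text
time_s: 1.82
position: [0.5068, -0.3165, 0.029]
tcp_rot: [[0.987, 0.161, -0.001], [0.161, -0.987, 0.001], [-0.001, -0.001, -1.0]]
force: [0.8, -0.1, -0.0]
opening: 1.001
grasp_force: 0.0
```

Request:
step_arm --pt "0 0 0 0 0 0 1" --pt "0 0 0 0 0 0 1" --pt "0 0 0 0 0 0 1" --pt "0 0 0 0 0 0 1" --pt "0 0 0 0 0 0 1" --pt "0 0 0 0 0 0 1" --pt "0 0 0 0 0 0 1" --pt "0 0 0 0 0 0 1"

```text
time_s: 2.48
position: [0.5082, -0.3152, 0.0295]
tcp_rot: [[0.987, 0.164, 0.0], [0.164, -0.987, -0.0], [0.0, 0.0, -1.0]]
force: [-0.3, -0.2, -0.6]
opening: 0.478
grasp_force: 0.0
```

Request:
step_arm --pt "0 0 0 0 0 0 1" --pt "0 0 0 0 0 0 1" --pt "0 0 0 0 0 0 1" --pt "0 0 0 0 0 0 1" --pt "0 0 0 0 0 0 1" --pt "0 0 0 0 0 0 1" --pt "0 0 0 0 0 0 1" --pt "0 0 0 0 0 0 1"

```text
time_s: 3.15
position: [0.5081, -0.3151, 0.0294]
tcp_rot: [[0.987, 0.164, -0.0], [0.164, -0.987, 0.0], [-0.0, -0.0, -1.0]]
force: [0.7, 0.7, -0.5]
opening: 0.275
grasp_force: 30.0
```

Request:
step_arm --pt "0 0 -0.06 0 0 0 1" --pt "0 0 -0.15 0 0 0 1" --pt "0 0 -0.25 0 0 0 1" --pt "0 0 -0.35 0 0 0 1" --pt "0.05 -0.1 -0.45 0 0 -0.1 1" --pt "0.1 -0.2 -0.5 0 0 -0.22 1" --pt "0.15 -0.3 -0.5 0 0 -0.36 1" --pt "0.2 -0.4 -0.5 0 0 -0.5 1"

```text
time_s: 3.82
position: [0.5481, -0.1863, 0.1806]
tcp_rot: [[0.847, 0.532, 0.002], [0.532, -0.847, -0.001], [0.001, 0.002, -1.0]]
force: [1.1, 0.4, -4.0]
opening: 0.274
grasp_force: 30.0
```

```bash
python3 -c "
from h import *
togo([.656,.028,.18],108)"
```

```text
t 3.82 pos [ 0.5481 -0.1863  0.1806] yaw 32.15 tilt [ 0.0018 -0.0012] F [ 1.1  0.4 -4. ] M [ 0.    0.04 -0.02] open 0.274 gf 29.987765222322196
shift [ 0.685 -0.413  0.002] turnz -1.686 rows 5.75317371908972
```

Request:
step_arm --pt "0.08 -0.06 0 0 0 -0.12 1" --pt "0.17 -0.12 0 0 0 -0.25 1" --pt "0.25 -0.17 0 0 0 -0.38 1" --pt "0.34 -0.22 0 0 0 -0.5 1" --pt "0.42 -0.27 0 0 0 -0.63 1" --pt "0.5 -0.32 0 0 0 -0.75 1" --pt "0.6 -0.37 0 0 0 -0.87 1" --pt "0.68 -0.4 0 0 0 -1 1"

```text
time_s: 4.48
position: [0.657, 0.0252, 0.1783]
tcp_rot: [[0.221, 0.975, -0.002], [0.975, -0.221, 0.001], [0.0, -0.003, -1.0]]
force: [0.1, -0.1, -3.1]
opening: 0.274
grasp_force: 30.0
```

Request:
step_arm --pt "0 0 0 0 0 -0.12 1" --pt "0 0 0 0 0 -0.25 1" --pt "0 0 0 0 0 -0.37 1" --pt "0 0 0 0 0 -0.5 1" --pt "0 0 0 0 0 -0.6 1" --pt "0 0 0 0 0 -0.66 1" --pt "0 0 0 0 0 -0.66 1" --pt "0 0 0 0 0 -0.66 1"

```text
time_s: 5.15
position: [0.6568, 0.0226, 0.1786]
tcp_rot: [[-0.284, 0.959, -0.002], [0.959, 0.284, 0.0], [0.001, -0.002, -1.0]]
force: [-0.1, 0.4, -3.8]
opening: 0.274
grasp_force: 30.0
```

```bash
python3 -c "
from h import *
snap('wrist','w2.png')
togo([.656,.028,.18],108)"
```

```text
t 5.2 pos [0.657  0.0226 0.1787] yaw 106.53 tilt [-0.0014  0.0001] F [-0.1 -0.9 -2.6] M [-0.11 -0.08 -0.02] open 0.272 gf 29.989689092617482
shift [ 0.018  0.002 -0.004] turnz -0.033 rows 0.13614350969890976
```

View pics/w2.png

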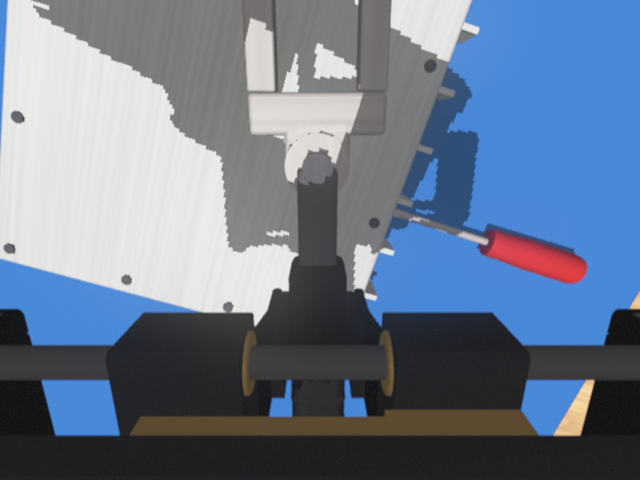

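The wrist view shows the wrench straight in the grip: head closed end at (317,113), pivot at (316,165). The fitting lies above the frame, so I'll work out a pose from which it can be seen.

```bash
python3 -c "
from h import *
s=read_state();R=np.array(s['tcp_rot']);F=np.array([.596,.216,.06])
print(proj('w2.png',F))
for dx in(0,.03,.06):
  for dy in(-.06,0,.06):
    for dz in(0,.1,.15): 
      w=R@np.array([dx,dy,-dz]); print(dx,dy,dz,proj('w2.png',F-w).round(), end=' ')
  print()
print('jawtip,jaw',[proj('w2.png',np.array(s['position'])+R@np.array([d,0,.015])).round() for d in(.152,.1175,.0955)])
"
```

```text
[ 311.43887196 -104.40368852]
0 -0.06 0 [ 421. -104.] 0 -0.06 0.1 [389. -32.] 0 -0.06 0.15 [379. -10.] 0 0 0 [ 311. -104.] 0 0 0.1 [313. -32.] 0 0 0.15 [314. -11.] 0 0.06 0 [ 201. -105.] 0 0.06 0.1 [238. -32.] 0 0.06 0.15 [249. -11.] 
0.03 -0.06 0 [417. -39.] 0.03 -0.06 0.1 [387.  11.] 0.03 -0.06 0.15 [377.  26.] 0.03 0 0 [312. -40.] 0.03 0 0.1 [313.  11.] 0.03 0 0.15 [314.  26.] 0.03 0.06 0 [206. -40.] 0.03 0.06 0.1 [240.  11.] 0.03 0.06 0.15 [251.  26.] 
0.06 -0.06 0 [413.  20.] 0.06 -0.06 0.1 [385.  51.] 0.06 -0.06 0.15 [376.  61.] 0.06 0 0 [312.  20.] 0.06 0 0.1 [314.  51.] 0.06 0 0.15 [314.  61.] 0.06 0.06 0 [211.  20.] 0.06 0.06 0.1 [242.  51.] 0.06 0.06 0.15 [252.  61.] 
jawtip,jaw [array([317., -97.]), array([317.,  23.]), array([317.,  90.])]
```

Request:
step_arm --pt "0.08 0.06 0 0 0 0 1" --pt "0.16 0.12 0 0 0 0 1" --pt "0.24 0.18 0 0 0 0 1" --pt "0.3 0.23 0 0 0 0 1" --pt "0.3 0.23 0 0 0 0 1" --pt "0.3 0.23 0 0 0 0 1"

```text
time_s: 5.7
position: [0.6977, 0.13, 0.1788]
tcp_rot: [[-0.288, 0.958, -0.001], [0.958, 0.288, -0.0], [-0.0, -0.001, -1.0]]
force: [-0.5, 0.5, -3.3]
opening: 0.277
grasp_force: 30.0
```

```bash
python3 -c "
from h import *
c=snap('wrist','w3.png')
im=cv2.imread('pics/w3.png')[0:200,100:367]
cv2.imwrite('pics/w3c.png',cv2.resize(im,None,fx=3,fy=3,interpolation=cv2.INTER_CUBIC))
togo([.656,.028,.18],108)"
```

```text
t 5.75 pos [0.6973 0.1287 0.1788] yaw 106.64 tilt [-0.0014 -0.0009] F [-0.3 -0.5 -3.5] M [-0.13 -0.15  0.01] open 0.275 gf 29.989508679136634
shift [-0.282 -0.228 -0.003] turnz -0.03 rows 2.609992134659895
```

View pics/w3c.png

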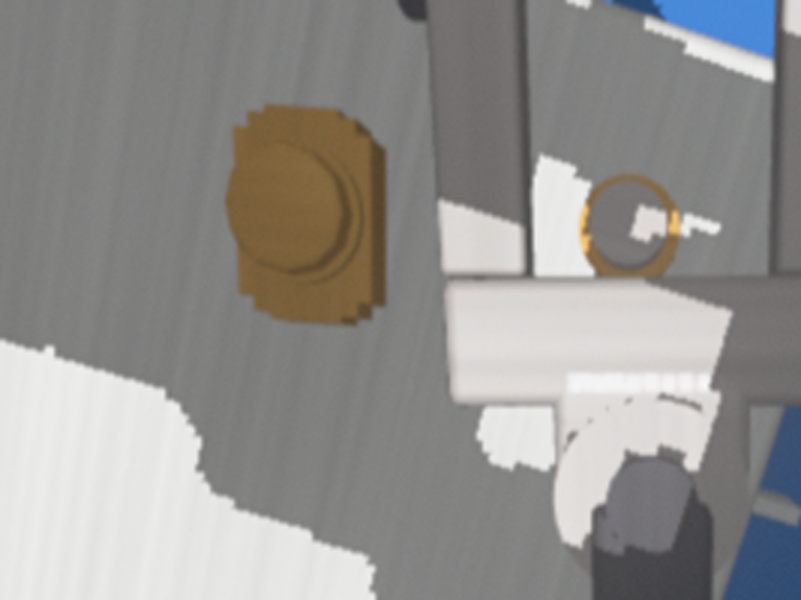

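The fitting's cap circle is centred at crop (287,207), which is pixel (195.7,69). Its flats run nearly parallel to the tool x: left top edge (234,128)–(240,295), right bottom edge (385,150)–(384,303).

```bash
python3 -c "
from h import *
P=lambda u,v,z: px('w3.png',100+u/3,v/3,z)
print('axis',P(287,207,.072),P(289,207,.072)-P(227,207,.072))
for a,b,z in(((240,295),(234,128),.058),((384,303),(385,150),.044),((372,300),(370,135),.058)):
  q=P(*b,z)-P(*a,z);print(np.degrees(np.arctan2(q[1],q[0])),P(*a,z),P(*b,z))
m=(P(304,105,.058)+P(304,322,.052))/2;print('blockmid',m, (P(237,212,.058)+P(371,212,.058))/2)
# wrench yaw in hand
Q=lambda u,v,z: px('w3.png',100+u/3,v/3,z)
z=.1788-.0295+.012
for a,b in(((452,400),(438,201)),((526,270),(522,60)),((778,275),(778,80))):
  q=Q(*b,z)-Q(*a,z);print('prong',np.degrees(np.arctan2(q[1],q[0])),Q(*a,z))
s=read_state();R=np.array(s['tcp_rot'])
print('mouth mid in tool',[R.T@(Q(u,v,z)-s['position']) for u,v in((527,275),(776,275))])
u=np.array([np.cos(np.radians(106.6)),np.sin(np.radians(106.6))])
"
```

```text
axis [0.59657186 0.21915751 0.072     ] [0.01159204 0.0034937  0.        ]
102.73847514305376 [0.58593945 0.20010661 0.058     ] [0.57894959 0.23102622 0.058     ]
102.31954250486773 [0.61217961 0.20719959 0.044     ] [0.60559527 0.23734868 0.044     ]
103.27538718704803 [0.61282132 0.20717913 0.058     ] [0.60561337 0.23772952 0.058     ]
blockmid [0.59495497 0.21884313 0.055     ] [0.59565492 0.21978287 0.058     ]
prong 107.94228997788896 [0.65002019 0.19933309 0.1613    ]
prong 106.03687308426632 [0.65518441 0.21722587 0.1613    ]
prong 108.67786073564186 [0.68562339 0.22579211 0.1613    ]
mouth mid in tool [array([ 0.09631319, -0.01486036,  0.0175009 ]), array([0.09638613, 0.01639839, 0.01744993])]
```

```bash
python3 -c "
from h import *
togo([.6378,.0309,.10],102)"
```

```text
t 5.75 pos [0.6973 0.1287 0.1788] yaw 106.64 tilt [-0.0014 -0.0009] F [-0.3 -0.5 -3.5] M [-0.13 -0.15  0.01] open 0.275 gf 29.989508679136634
shift [-0.255 -0.283  0.263] turnz 0.103 rows 3.332864617901301
```

Request:
step_arm --pt "-0.08 -0.09 0 0 0 0.03 1" --pt "-0.16 -0.18 0 0 0 0.06 1" --pt "-0.22 -0.25 0 0 0 0.1 1" --pt "-0.255 -0.283 0.06 0 0 0.103 1" --pt "-0.255 -0.283 0.14 0 0 0.103 1" --pt "-0.255 -0.283 0.22 0 0 0.103 1" --pt "-0.255 -0.283 0.263 0 0 0.103 1" --pt "-0.255 -0.283 0.263 0 0 0.103 1"

```text
time_s: 6.42
position: [0.6355, 0.0299, 0.0973]
tcp_rot: [[-0.206, 0.979, -0.008], [0.979, 0.206, 0.001], [0.002, -0.007, -1.0]]
force: [-1.6, 0.4, -4.6]
opening: 0.277
grasp_force: 30.0
```

```bash
python3 -c "
from h import *
c=snap('wrist','w4.png')
cv2.imwrite('pics/w4c.png',cv2.resize(cv2.imread('pics/w4.png')[0:200,190:456],None,fx=3,fy=3,interpolation=cv2.INTER_CUBIC))
togo([.6378,.0309,.075],102)
print(proj('w4.png',[.5958,.2193,.072]))"
```

```text
t 6.47 pos [0.6369 0.0302 0.0991] yaw 101.9 tilt [-0.0042  0.0003] F [ 0.7 -0.2 -2.8] M [-0.1  -0.14 -0.01] open 0.275 gf 29.989440981298685
shift [0.001 0.004 0.08 ] turnz -0.002 rows 0.5782675280423644
[ 317.89488588 -236.49918663]
```

Request:
step_arm --pt "0 0.003 0.02 0 0 0 1" --pt "0 0.003 0.04 0 0 0 1" --pt "0 0.003 0.06 0 0 0 1" --pt "0 0.003 0.075 0 0 0 1" --pt "0 0.003 0.082 0 0 0 1" --pt "0 0.003 0.082 0 0 0 1"

```text
time_s: 6.97
position: [0.6389, 0.0314, 0.0754]
tcp_rot: [[-0.208, 0.978, -0.001], [0.978, 0.208, 0.0], [0.0, -0.001, -1.0]]
force: [0.8, -0.8, -3.8]
opening: 0.271
grasp_force: 30.0
```

```bash
python3 -c "
from h import *
c=snap('scene','s2.png');snap('top','t2.png')
a=cv2.resize(cv2.imread('pics/s2.png')[160:280,240:420],None,fx=4,fy=4,interpolation=cv2.INTER_CUBIC)
cv2.imwrite('pics/s2c.png',a)
togo([.6378,.0309,.0735],102)"
```

```text
t 7.07 pos [0.6393 0.0313 0.076 ] yaw 101.99 tilt [ 0.0001 -0.    ] F [-0.3 -0.  -3. ] M [-0.06 -0.15 -0.01] open 0.278 gf 29.98951893299818
shift [-0.    -0.005  0.008] turnz -0.0 rows 0.07043363287796825
```

View pics/s2c.png

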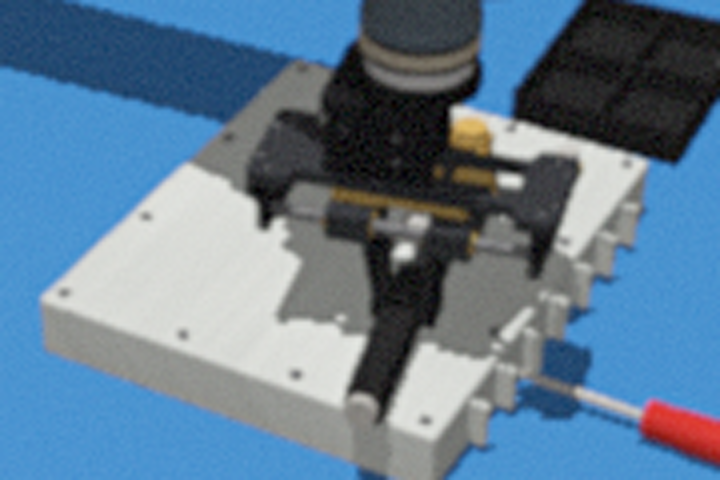

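The scene view shows the wrench just above the lid, handle to the robot's right, with the fitting ahead of the jaws. Next I advance.

Request:
step_arm --pt "0.0 -0.005 0.006 0 0 0 1" --pt "0.03 -0.005 0.006 0 0 0 1" --pt "0.06 -0.006 0.006 0 0 0 1" --pt "0.09 -0.006 0.006 0 0 0 1" --pt "0.12 -0.007 0.006 0 0 0 1" --pt "0.15 -0.007 0.006 0 0 0 1" --pt "0.18 -0.008 0.006 0 0 0 1" --pt "0.18 -0.008 0.006 0 0 0 1"

```text
time_s: 7.73
position: [0.6247, 0.086, 0.0741]
tcp_rot: [[-0.21, 0.978, -0.001], [0.978, 0.21, 0.001], [0.001, -0.001, -1.0]]
force: [-0.5, -0.5, -2.7]
opening: 0.272
grasp_force: 30.0
```

```bash
python3 -c "
from h import *
c=snap('wrist','w5.png')
cv2.imwrite('pics/w5c.png',cv2.resize(cv2.imread('pics/w5.png')[0:200,190:456],None,fx=3,fy=3,interpolation=cv2.INTER_CUBIC))
togo([.6212,.1042,.074],102)"
```

```text
t 7.78 pos [0.6251 0.0849 0.0741] yaw 102.1 tilt [-0.0006  0.    ] F [-0.7  0.2 -4.8] M [-0.15 -0.16 -0.04] open 0.274 gf 29.989738353760913
shift [0.065 0.001 0.   ] turnz 0.002 rows 0.47120156899916577
```

View pics/w5c.png

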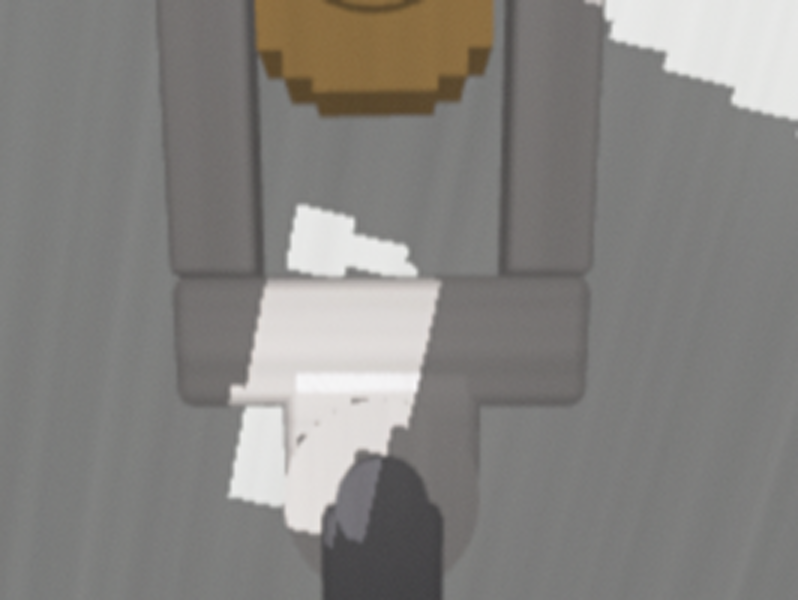

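The jaws straddle the fitting, with its end at y≈100–115 and the closed end at y=275 in the crop, about 21 mm still to go.

Request:
step_arm --pt "0.02 0 0 0 0 0 1" --pt "0.04 0 0 0 0 0 1" --pt "0.055 0 0 0 0 0 1" --pt "0.064 0 0 0 0 0 1" --pt "0.067 0 0 0 0 0 1" --pt "0.067 0 0.002 0 0 0 1"

```text
time_s: 8.28
position: [0.6215, 0.1034, 0.0736]
tcp_rot: [[-0.208, 0.978, 0.0], [0.978, 0.208, 0.0], [0.0, 0.0, -1.0]]
force: [0.2, -0.8, -4.3]
opening: 0.273
grasp_force: 30.0
```

```bash
python3 -c "
from h import *
c=snap('wrist','w6.png')
cv2.imwrite('pics/w6c.png',cv2.resize(cv2.imread('pics/w6.png')[0:200,190:456],None,fx=3,fy=3,interpolation=cv2.INTER_CUBIC))
togo([.6212,.1042,.074],102)"
```

```text
t 8.33 pos [0.6215 0.1032 0.0735] yaw 101.97 tilt [-0.0002  0.0001] F [ 0.3  0.  -2.9] M [ 0.04 -0.08 -0.06] open 0.276 gf 29.989679156569764
shift [ 0.003 -0.    -0.002] turnz -0.001 rows 0.026991183668993536
```

View pics/w6c.png

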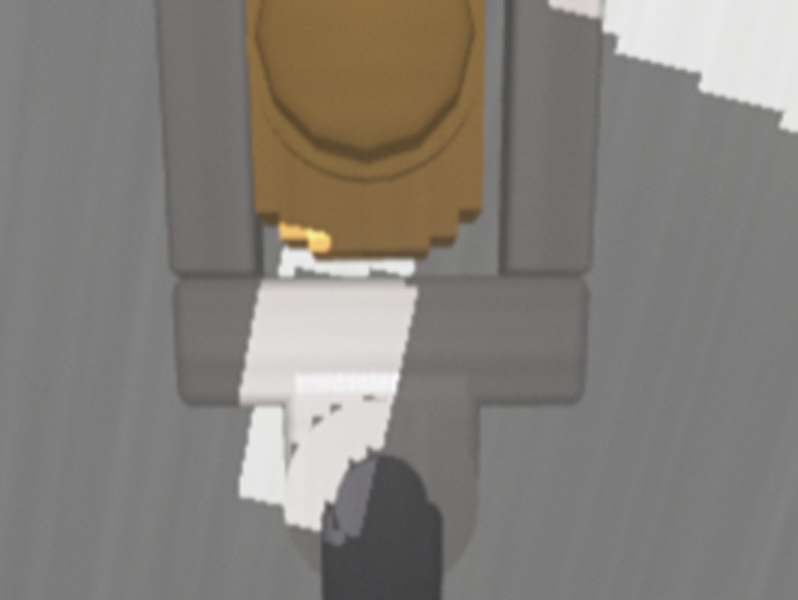

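The fitting is nearly seated, with roughly 2.6 mm of gap at the closed end against a nominal 1.5 mm. I'll push 1.5 mm further and begin the clockwise arc.

Request:
step_arm --pt "0.005 0 0 0 0 0 1" --pt "0.005 0 0 0 0 0 1" --pt "0.0054 -0.0172 0 0 0 0.056 1" --pt "0.0065 -0.0343 0 0 0 0.111 1" --pt "0.0084 -0.0513 0 0 0 0.167 1" --pt "0.011 -0.0683 0 0 0 0.222 1" --pt "0.0143 -0.0851 0 0 0 0.278 1" --pt "0.0184 -0.1018 0 0 0 0.333 1"

```text
time_s: 9.0
position: [0.5896, 0.1017, 0.0735]
tcp_rot: [[0.053, 0.999, -0.002], [0.999, -0.053, -0.001], [-0.001, -0.002, -1.0]]
force: [-0.9, -0.7, -2.4]
opening: 0.274
grasp_force: 30.0
```

```bash
cat >> h.py <<'E'
F=np.array([.5958,.2198])
def arc(d=(2.5,5,7.5,10,12.5,15)):
    s=read_state();R=np.array(s['tcp_rot']);togo(s['position'],90,s)
    r=(R.T@np.append(F-np.array(s['position'])[:2],0))[:2];print('F in tool',r,'momF z about F',np.cross(np.array(s['position'])[:2]-F,np.array(s['force'])[:2])+s['moment'][2],'yaw deg')
E
python3 -c "
from h import *
arc()"
```

```text
t 9.0 pos [0.5896 0.1017 0.0735] yaw 86.94 tilt [-0.0017 -0.0009] F [-0.9 -0.7 -2.4] M [-0.25  0.13  0.24] open 0.274 gf 30.032557784579694
shift [0. 0. 0.] turnz -0.068 rows 0.0
F in tool [ 1.18272427e-01 -9.75376640e-05] momF z about F 0.13414106358528805 yaw deg
```

Request:
step_arm --pt "0.0004 -0.0172 0 0 0 0.056 1" --pt "0.0015 -0.0343 0 0 0 0.111 1" --pt "0.0034 -0.0513 0 0 0 0.167 1" --pt "0.006 -0.0683 0 0 0 0.222 1"

```text
time_s: 9.33
position: [0.5693, 0.1045, 0.0736]
tcp_rot: [[0.226, 0.974, -0.002], [0.974, -0.226, -0.001], [-0.001, -0.001, -1.0]]
force: [-1.5, -1.7, -2.8]
opening: 0.271
grasp_force: 30.0
```

```bash
python3 -c "
from h import *
arc()"
```

```text
t 9.33 pos [0.5693 0.1045 0.0736] yaw 76.95 tilt [-0.0016 -0.0011] F [-1.5 -1.7 -2.8] M [-0.32  0.15  0.29] open 0.271 gf 30.024985045893118
shift [0. 0. 0.] turnz -0.29 rows 0.0
F in tool [ 0.11835722 -0.00018911] momF z about F 0.15904023559172997 yaw deg
```

Still light. I continue in smaller bites.

Request:
step_arm --pt "0.0004 -0.0172 0 0 0 0.056 1" --pt "0.0015 -0.0343 0 0 0 0.111 1" --pt "0.0015 -0.0343 0 0 0 0.111 1"

```text
time_s: 9.58
position: [0.5591, 0.1076, 0.0736]
tcp_rot: [[0.31, 0.951, -0.002], [0.951, -0.31, -0.0], [-0.001, -0.001, -1.0]]
force: [0.2, -1.2, -3.2]
opening: 0.273
grasp_force: 30.0
```

```bash
python3 -c "
from h import *
arc();snap('wrist','w7.png')"
```

```text
t 9.58 pos [0.5591 0.1076 0.0736] yaw 71.95 tilt [-0.0015 -0.0004] F [ 0.2 -1.2 -3.2] M [-0.18 -0.02  0.03] open 0.273 gf 29.992606326704845
shift [0. 0. 0.] turnz -0.401 rows 0.0
F in tool [0.11809613 0.00011819] momF z about F 0.09734855266470152 yaw deg
```

Request:
step_arm --pt "0.0004 -0.0172 0 0 0 0.056 1" --pt "0.0007 -0.024 0 0 0 0.078 1" --pt "0.0007 -0.024 0 0 0 0.078 1"

```text
time_s: 9.88
position: [0.5529, 0.1102, 0.0735]
tcp_rot: [[0.366, 0.931, -0.001], [0.931, -0.366, -0.0], [-0.001, -0.001, -1.0]]
force: [-1.9, -1.4, -3.2]
opening: 0.274
grasp_force: 30.0
```

```bash
python3 -c "
from h import *
arc()"
```

```text
t 9.88 pos [0.5529 0.1102 0.0735] yaw 68.55 tilt [-0.001  -0.0002] F [-1.9 -1.4 -3.2] M [-0.28  0.28  0.2 ] open 0.274 gf 30.008483757264912
shift [0. 0. 0.] turnz -0.477 rows 0.0
F in tool [ 0.11768684 -0.00018098] momF z about F 0.05726716507271801 yaw deg
```

Request:
step_arm --pt "0.0004 -0.0172 0 0 0 0.056 1" --pt "0.0007 -0.024 0 0 0 0.078 1" --pt "0.0007 -0.024 0 0 0 0.078 1"

```text
time_s: 10.13
position: [0.5465, 0.1132, 0.0735]
tcp_rot: [[0.422, 0.907, -0.001], [0.907, -0.422, -0.0], [-0.0, -0.001, -1.0]]
force: [-1.8, -1.2, -3.6]
opening: 0.274
grasp_force: 30.0
```

```bash
python3 -c "
from h import *
arc();snap('wrist','w8.png')"
```

```text
t 10.13 pos [0.5465 0.1132 0.0735] yaw 65.03 tilt [-0.0006 -0.    ] F [-1.8 -1.2 -3.6] M [-0.24  0.27  0.27] open 0.274 gf 30.011972700012848
shift [0. 0. 0.] turnz -0.555 rows 0.0
F in tool [ 0.11744369 -0.0002597 ] momF z about F 0.13535207085853837 yaw deg
```

Request:
step_arm --pt "0.0004 -0.0172 0 0 0 0.056 1" --pt "0.0007 -0.024 0 0 0 0.078 1" --pt "0.0007 -0.024 0 0 0 0.078 1"

```text
time_s: 10.43
position: [0.5402, 0.1165, 0.0735]
tcp_rot: [[0.477, 0.879, -0.0], [0.879, -0.477, 0.0], [-0.0, -0.0, -1.0]]
force: [-2.0, -0.7, -3.6]
opening: 0.272
grasp_force: 30.0
```

```bash
python3 -c "
from h import *
arc();snap('wrist','w9.png')"
```

```text
t 10.43 pos [0.5402 0.1165 0.0735] yaw 61.52 tilt [-0.0002  0.    ] F [-2.  -0.7 -3.6] M [-0.18  0.36  0.26] open 0.272 gf 30.01771805458702
shift [0. 0. 0.] turnz -0.633 rows 0.0
F in tool [ 0.11732735 -0.00041583] momF z about F 0.08975167339920667 yaw deg
```

Request:
step_arm --pt "0.0004 -0.0172 0 0 0 0.056 1" --pt "0.0007 -0.024 0 0 0 0.078 1" --pt "0.0007 -0.024 0 0 0 0.078 1"

```text
time_s: 10.73
position: [0.535, 0.1197, 0.0737]
tcp_rot: [[0.529, 0.849, 0.002], [0.849, -0.529, -0.001], [0.0, 0.002, -1.0]]
force: [-0.9, -2.2, -4.2]
opening: 0.278
grasp_force: 30.1
```

```bash
python3 -c "
from h import *
arc();snap('wrist','w10.png')
L=[cv2.resize(cv2.imread('pics/w%d.png'%i)[0:200,190:456],None,fx=1.5,fy=1.5,interpolation=cv2.INTER_CUBIC) for i in (6,10)]
cv2.imwrite('pics/cmp.png',np.hstack(L))"
```

```text
t 10.73 pos [0.535  0.1197 0.0737] yaw 58.06 tilt [ 0.0019 -0.0008] F [-0.9 -2.2 -4.2] M [-0.47  0.14  0.45] open 0.278 gf 30.07708570221439
shift [0. 0. 0.] turnz -0.71 rows 0.0
F in tool [ 0.11714521 -0.00138389] momF z about F 0.4949178573607325 yaw deg
```

It is tightening: the moment is rising and the tool lags. From here I bend about the pivot, measuring head against handle in the wrist images with code.

Request:
step_arm --pt "0.0002 -0.0099 0 0 0 0.056 1" --pt "0.0009 -0.0198 0 0 0 0.111 1" --pt "0.0009 -0.0198 0 0 0 0.111 1" --pt "0.0009 -0.0198 0 0 0 0.111 1"

```text
time_s: 11.12
position: [0.53, 0.123, 0.0737]
tcp_rot: [[0.601, 0.799, 0.001], [0.799, -0.601, -0.0], [0.001, 0.001, -1.0]]
force: [-0.1, -2.5, -3.4]
opening: 0.272
grasp_force: 30.0
```

```bash
cat > bend.py <<'E'
from h import *
import sys
def G(fn):
    g=cv2.GaussianBlur(cv2.imread('pics/'+fn,0).astype(np.float32),(0,0),1.2)
    g=np.log(g+8)
    m=np.hypot(cv2.Sobel(g,5,1,0),cv2.Sobel(g,5,0,1)); return np.minimum(m,.6)
def bend(fn,ref='w6.png'):
    a=G(ref);mask=np.zeros(a.shape,np.uint8);cv2.rectangle(mask,(238,0),(392,152),1,-1)
    mask[0:90,272:358]=0  # the fitting itself
    best=None
    for t0 in(0,-8,8,-16,16,-24):
        t=np.radians(t0);c,s=np.cos(t),np.sin(t);p=np.array([316.,165]);M=np.array([[c,-s,0],[s,c,0]]);M[:,2]=p-M[:,:2]@p
        try: cc,W=cv2.findTransformECC(a,G(fn),M.astype(np.float32),cv2.MOTION_EUCLIDEAN,(3,200,1e-6),mask,7)
        except cv2.error: continue
        if best is None or cc>best[0]: best=(cc,np.degrees(np.arctan2(W[1,0],W[0,0])),(W@[316,165,1]).round(1))
    return best
if __name__=='__main__':
    arc();snap('wrist',sys.argv[1])
    for f in ['w7.png','w9.png','w10.png',sys.argv[1]]: print(f,bend(f))
E
python3 bend.py w11.png
```

```text
t 11.12 pos [0.53   0.123  0.0737] yaw 53.04 tilt [ 0.0012 -0.0002] F [-0.1 -2.5 -3.4] M [-0.61  0.15  0.29] open 0.272 gf 30.027142425533384
shift [0. 0. 0.] turnz -0.821 rows 0.0
F in tool [ 0.11687896 -0.0056278 ] momF z about F 0.44666040462164014 yaw deg
w7.png (0.4767129653862857, np.float32(0.03033108), array([315.6, 164.5]))
w9.png (0.36103793748418966, np.float32(-0.08559403), array([315. , 164.9]))
w10.png (0.34138324082653265, np.float32(-1.060871), array([314.6, 165.1]))
w11.png (0.3707155358386234, np.float32(-6.4697013), array([315.6, 165. ]))
```

The image fit gives a bend of 6.4° with the pivot fixed, so about 8.6° more.

Request:
step_arm --pt "0.0002 -0.0099 0 0 0 0.056 1" --pt "0.0009 -0.0198 0 0 0 0.111 1" --pt "0.0019 -0.028 0 0 0 0.156 1" --pt "0.0025 -0.034 0 0 0 0.19 1" --pt "0.0025 -0.034 0 0 0 0.19 1" --pt "0.0025 -0.034 0 0 0 0.19 1"

```text
time_s: 11.67
position: [0.5222, 0.1298, 0.0736]
tcp_rot: [[0.713, 0.701, 0.001], [0.701, -0.713, -0.0], [0.001, 0.001, -1.0]]
force: [1.0, -3.9, -4.2]
opening: 0.276
grasp_force: 30.0
```

```bash
python3 bend.py w12.png
```

```text
t 11.67 pos [0.5222 0.1298 0.0736] yaw 44.48 tilt [ 0.001  -0.0002] F [ 1.  -3.9 -4.2] M [-0.75  0.04  0.28] open 0.276 gf 30.02345293876715
shift [0. 0. 0.] turnz -1.012 rows 0.0
F in tool [ 0.11557483 -0.01270012] momF z about F 0.6656429262819817 yaw deg
w7.png (0.4767129653862857, np.float32(0.03033108), array([315.6, 164.5]))
w9.png (0.36103793748418966, np.float32(-0.08559403), array([315. , 164.9]))
w10.png (0.34138324082653265, np.float32(-1.060871), array([314.6, 165.1]))
w12.png (0.44854514310446275, np.float32(-15.348223), array([315.8, 165.5]))
```

The bend is 15.3° and the jaw point is within about 1 mm of the axis. I lower by a hair, then release.

Request:
step_arm --pt "0 0 0.002 0 0 0 1" --pt "0 0 0.003 0 0 0 1" --pt "0 0 0.003 0 0 0 1" --pt "0 0 0.003 0 0 0 0" --pt "0 0 0.003 0 0 0 0" --pt "0 0 0.003 0 0 0 0" --pt "0 0 0.003 0 0 0 0" --pt "0 0 0.003 0 0 0 0"

```text
time_s: 12.38
position: [0.5216, 0.1305, 0.0727]
tcp_rot: [[0.715, 0.7, 0.0], [0.7, -0.715, 0.001], [0.001, -0.0, -1.0]]
force: [-0.8, 0.4, -0.1]
opening: 0.484
grasp_force: 0.0
```

Request:
step_arm --pt "0 0 0 0 0 0 0" --pt "0 0 0 0 0 0 0" --pt "0 0 -0.05 0 0 0 0" --pt "0 0 -0.12 0 0 0 0" --pt "0 0 -0.25 0 0 0 0" --pt "0 0 -0.35 0 0 0 0" --pt "0 0 -0.35 0 0 0 0" --pt "0 0 -0.35 0 0 0 0"

```text
time_s: 13.05
position: [0.5228, 0.1303, 0.1795]
tcp_rot: [[0.714, 0.7, 0.005], [0.7, -0.714, 0.0], [0.004, 0.003, -1.0]]
force: [0.3, 0.3, -0.1]
opening: 0.5
grasp_force: 0.0
```

```bash
python3 -c "
from h import *
arc();snap('wrist','w13.png')
cv2.imwrite('pics/w13c.png',cv2.resize(cv2.imread('pics/w13.png')[0:340,180:500],None,fx=1.75,fy=1.75,interpolation=cv2.INTER_CUBIC))"
```

```text
t 13.05 pos [0.5228 0.1303 0.1795] yaw 44.42 tilt [0.0047 0.0003] F [ 0.3  0.3 -0.1] M [ 0.   -0.01  0.01] open 0.5 gf 0.0
shift [0. 0. 0.] turnz -1.013 rows 0.0
F in tool [ 0.11484732 -0.01282994] momF z about F 0.012546272026156635 yaw deg
```

View pics/w13c.png

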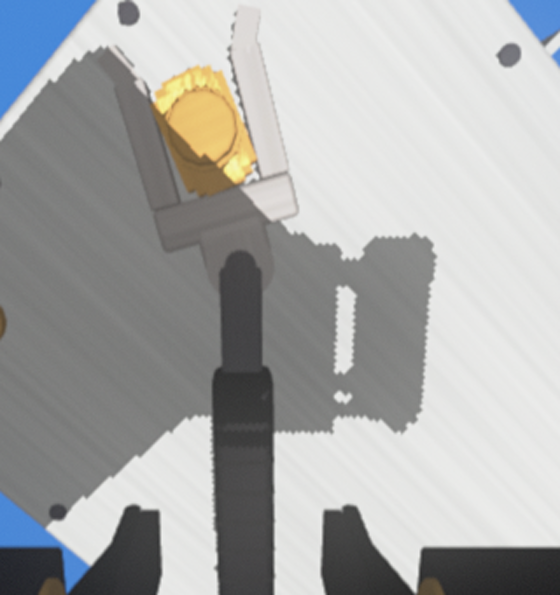

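The wrench is resting on the fitting, bent at its joint, with the cap at crop (201,125) and the inner closed face from about (180,205) to (256,183). One numeric check on seating, then I hand in.

```bash
python3 -c "
from h import *
P=lambda u,v,z: px('w13.png',180+u/1.75,v/1.75,z)
a=P(180,205,.056);b=P(256,183,.056);c=P(201,125,.072)
# outer rear face corners of bar, lid-plane top
e=(b-a)[:2];w=np.linalg.norm(e);e/=w;u=np.array([-e[1],e[0]]);j=((a+b)/2)[:2]+.022*u
print('mouth',w,'head yaw',np.degrees(np.arctan2(u[1],u[0])),'jaw-axis along,lat',(j-c[:2])@u,(j-c[:2])@e, c)"
```

```text
mouth 0.02916101841499439 head yaw 59.72559342574667 jaw-axis along,lat 0.00011676400395293575 -0.000812188633104649 [0.59517763 0.21931272 0.072     ]
```

```bash
python3 -c "
from rig import *
print(hand_in())"
```

```text
the job is handed in; nothing more can be done
None
```

I turned the fitting clockwise until it was tight, then bent the torque wrench about 15° (15.3° measured just before release). It is left seated on the fitting within about 1 mm of the axis, the other things on the bench were not touched, and the job is handed in at about 13 s.

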